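Lock the marking fixture with its L-gate shifter

ROBOT

A 6-joint arm with a two-finger parallel gripper is mounted at the origin on the work surface. World frame = base frame: x ahead of the robot, y to its left, z up, the work surface at z = 0. Lengths are in m, angles in rad, forces in N, time in s.
With the tool pointing down it reaches from about 0.25 to 0.725 m from the base axis. Payload 9.7 kg.
Tool frame: the origin (TCP) lies at the centre of the arm's flange, where the gripper is bolted on; the fingertips stand 173 mm ahead of it and the grasp point (between the pads) lies 155 mm ahead of it; y points along the fingers, z is the direction in which the jaws open and shut, and the axes are right-handed (so a half turn about y gives the same grasp; the last joint's range is limited). The gripper opens to 85 mm and grips with 20 to 120 N. Pads are 22 mm wide; open, the fingers measure 114 mm over their backs; the gripper's body (76 mm by 85 mm) begins 54 mm behind the grasp point. The pads swing forward as they close: fully open they stand 13 mm farther back than shut.
Start: joints at [1.201, 0.087, 0.176, 1.66, 0, 1.571], TCP at [0.199, 0.513, 0.405] pointing down, gripper open.
Joint ranges: [-3.13, 3.13], [-0.85, 1.81], [-1.15, 1.24], [-2.2, 2.28], [-1.44, 1.52], [-3.14, 3.14]. Speed limits (rad/s): [2.22, 2.22, 2.57, 3.14, 3.14, 3.14].

INTERFACE

Orientations are given as [roll, pitch, yaw] about the fixed x, y, z axes, in that order (R = Rz(yaw) Ry(pitch) Rx(roll)).
In Python, from workcell import ctrl gives the robot as it stands.
- The arm moves only by the tool jog_arm, never from a script. Its argument "increments" is a list of rows, each a list of 5 numbers: the closure, from 0 (fully open) to 1 (shut), then the shift along the tool's x, y, z in m, then the turn about the tool's y in rad. A call has exactly 5 rows; each row shifts and turns the pose as measured when the row begins, along the tool's axes as they then stand; what a row does not reach is not made up. A row lasts 1/8 s, in which the tool goes at most 62.5 mm and 10.7 degrees, less where a joint would pass 70% of its speed; a pose out of reach is approached as far as the arm can. A call is refused whole if a number of a shift passes 0.0625 or a number of a turn 0.188, either way. A call with a gripper value outside its range is refused whole. The fingers move at their own pace and stop on an object; "force" is the grip in N (left out, the last holds). Time passes only in rows, so rows that do not move let the fingers close, or fill a call up. It gives the time, the measured TCP pose, the force and the opening at its end, in the units of the state.
- ctrl.get_state(): the state, without advancing time (a new reading comes with each control period).
- ctrl.get_image(name): name is "scene" or "side" or "wrist"; returns the picture (480x640x3 uint8, blue, green, red); there is no depth.
- ctrl.get_calibration(name): a dict with "fx", "fy", "cx", "cy" (pixels), "pose" (4x4, takes a point from camera to world coordinates); the wrist camera has in their place "mount" (4x4, takes a point from camera to tool coordinates, whose origin is the TCP and whose axes are the tool frame's). Camera axes: x right, y up, looking along -z (the intrinsics and any distortion apply to the point x, -y, -z); pixel columns grow to the right and rows downward; lengths in m; the calibration is good to about 2 mm. A picture is of the moment at which its call begins: read the wrist's pose just before it. get_calibration takes no time and is no camera call.
- ctrl.hand_in(): hands the job in, once; it reports no verdict.
The state is a dict: "time_s": time; "joint_pos": joint angles; "joint_vel": joint speeds; "tau": joint torques, N m; "eef_pos": TCP position; "orientation": TCP orientation; "ft_force": force on the tool from outside, world axes, zero at the start; "wrist_torque": the same for the moment, N m; "width": finger opening in m.
Only numpy, scipy, OpenCV 4.12 (cv2) and the standard library are available. Lean on these libraries where they do the work, as an engineer would, in place of code of your own. Each camera call takes 0.05 s, during which the arm holds its last target. There are 200 camera calls.

TASK

Lock the laser-marking fixture: push the orange shifter knob gently along its L-shaped slot to the corner, then round the corner and on to the very end by the green dot, and leave it there. Only push it, with a fingertip or the outside of the fingers; do not take it between the fingers, lift it or force it, and leave the other things on the fixture and the table where they are.

Things in the scene. Friction and masses are not known exactly. Their poses are not given: they have to be found in the camera images.
- fixture: Fixed marking fixture: blue base plate 180 x 320 x 12 mm (x, y, z), on its middle a black housing 130 x 130 mm with a flat aluminium cover, top 31 mm above the table, in which an L-shaped slot 19 mm wide is cut. Origin: centre of the plate's underside, on the table; x along the slot's first leg, y along its second, z up. Rails of a nest on its -y side reach 20 mm above the table.
- slot_start (a point): Slot's centre line at the start of the first leg, at the height of the cover's top (31 mm above the table); x -32, y -28 mm in the fixture's frame. A red dot 14 mm wide lies 21 mm before it. The first leg runs 64 mm from here along the fixture's +x to the corner.
- slot_corner (a point): Slot's centre line at its corner, same height; x 32, y -28 mm in the fixture's frame. The slot's edge stops the pin 1.5 mm beyond it. The second leg runs 60 mm from here along the fixture's +y.
- slot_end (a point): Slot's centre line at the end of the second leg, same height; x 32, y 32 mm in the fixture's frame. A green dot 14 mm wide lies on the cover 21 mm beyond it. The pin's axis must finish here; the slot's edge stops it 1.5 mm beyond.
- shifter: The shifter pin, 0.25 kg, sliding freely (about 1 N, no spring; it stays where it is left): round slippery plastic foot 44 mm wide, 10 mm high, captive under the cover with 3 mm of play in height; 16 mm stem through the slot; orange knob above. It starts somewhere in the first leg. Origin: centre of the foot's underside, on the pin's axis, 12 mm above the table; z up along the pin; it may turn about z.
- knob_mid (a point): Centre of the orange knob, an upright cylinder 26 mm in diameter and 30 mm high, reaching from 35 to 65 mm above the table; on the pin's axis, 50 mm above the table.
- blank: Bystander: dark metal blank 82 x 52 x 5 mm lying in the fixture's nest on its -y side; origin centre of its underside.
- vblock: Bystander: small aluminium clamp block 50 x 34 x 38 mm standing on the fixture's base plate, +y side; origin centre of its underside.
- jar: Bystander: amber jar, 32 mm wide, 45 mm high, standing on the fixture's base plate, +y side; origin centre of its underside.
- mug: Bystander: white mug, 76 mm wide, 90 mm high, on the table to the left; origin centre of its underside.
- can: Bystander: blue can, 60 mm wide, 120 mm high, on the table to the left; origin centre of its underside.
- driver: Bystander: screwdriver with a red handle lying on the table to the right.
- samples: Bystander: stack of black sample cards 86 x 54 x 20 mm on the table to the right; origin centre of its underside.

How it is judged:
By the outcome, as a careful person would: the job done as asked, in the order asked, and still so for the second after the job is handed in, with the robot touching nothing.
It also fails if it takes over 38 s, if anything falls off the work surface, if the arm or the gripper's body presses on something with over 40 N, if the wrist force passes 120 N, or if a joint passes its speed limit or range.

## Working session

There is one attempt and no reset: what is moved stays moved. The work goes in short steps, Python scripts to look and compute and a tool call to move; the robot and the scene stay as the last step left them, time stands still between calls to the robot, and variables do not carry over. Pictures are saved under pics/ and viewed, about 8 in all and at most 12, crops included, and the job is handed in when it is done.

Besides the shell and the picture viewer there is one more tool, called after "Call:" by a JSON object that holds its "name" and its "arguments". jog_arm: Moves the arm, as the interface text tells. Its arguments: {"type":"object","properties":{"increments":{"type":"array"},"force":{"type":"number"}},"required":["increments"]}

```bash
mkdir -p pics; ls; python3 - <<'E'
from workcell import ctrl
import cv2,numpy as np
s=ctrl.get_state();print(s)
for n in("scene","side"):
    cv2.imwrite(f"pics/{n}0.png",ctrl.get_image(n));print(n,ctrl.get_calibration(n))
print(ctrl.get_calibration("wrist"))
E
```

```text
pics
{'time_s': 0.0, 'joint_pos': array([ 1.20100741e+00,  8.74853161e-02,  1.75120013e-01,  1.65979893e+00,
       -1.03138959e-05,  1.57081164e+00]), 'joint_vel': array([-0.0004968 , -0.00122795, -0.00082799,  0.00180855,  0.00093244,
       -0.00101103]), 'tau': array([ 1.51997888e-04, -5.20382559e+01,  4.64808691e+01,  1.61409681e-02,
       -2.60951265e-05, -8.77895303e-06]), 'eef_pos': array([0.19878321, 0.51282647, 0.40396179]), 'orientation': array([-1.57216424e+00, -1.03348277e-05, -3.69804210e-01]), 'ft_force': array([-0.21391698,  0.08602646, -0.25645804]), 'wrist_torque': array([ 1.47421573e-02, -8.28406370e-05, -1.25346851e-02]), 'width': 0.08536963022404943}
scene {'fx': 544.7329900104752, 'fy': 544.7329900104752, 'cx': 320.3669852015728, 'cy': 248.688992564692, 'pose': array([[-0.52551951, -0.65624633,  0.54145175,  1.19319483],
       [ 0.85072766, -0.41249434,  0.32574664,  0.38837823],
       [ 0.00957575,  0.63181419,  0.77506073,  0.96613192],
       [ 0.        ,  0.        ,  0.        ,  1.        ]])}
side {'fx': 596.0610002413308, 'fy': 596.0610002413308, 'cx': 328.65242747536183, 'cy': 242.96004196581404, 'pose': array([[ 0.76960869,  0.44587409, -0.45705444, -0.05991522],
       [-0.63836489,  0.52172562, -0.56594403, -0.77635699],
       [-0.01388277,  0.72732295,  0.68615494,  0.98152435],
       [ 0.        ,  0.        ,  0.        ,  1.        ]])}
{'fx': 405.9862804671396, 'fy': 405.9862804671396, 'cx': 320.7358918931738, 'cy': 250.7761289411125, 'mount': array([[-3.57275889e-04, -9.62978506e-01, -2.69577946e-01,
        -6.66167506e-02],
       [-1.10327390e-04,  2.69577999e-01, -9.62978551e-01,
         3.13302937e-02],
       [ 9.99999930e-01, -3.14307187e-04, -2.02556625e-04,
        -6.48558406e-04],
       [ 0.00000000e+00,  0.00000000e+00,  0.00000000e+00,
         1.00000000e+00]])}
```

View pics/scene0.png

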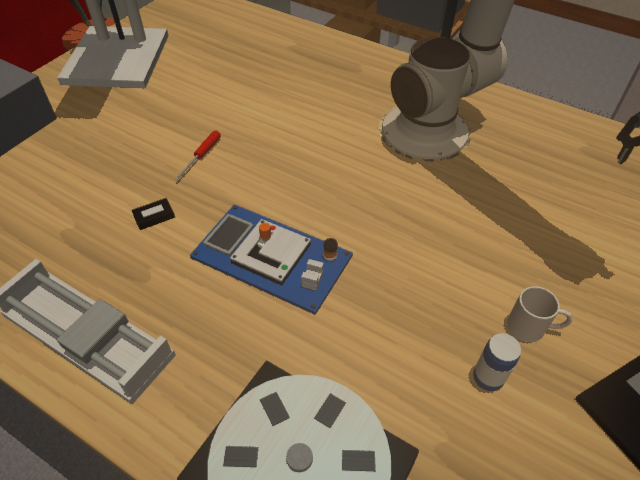

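View pics/side0.png

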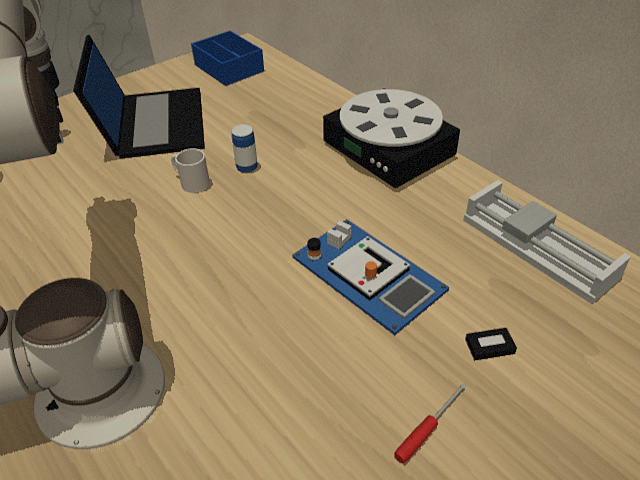

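The scene view shows the knob at about (265,231), the green dot at (284,267) and the red dot partly hidden at about (272,228). In the side view the knob is at (371,269), red at (361,283) and green at (362,246).

```bash
cat >h.py <<'E'
import cv2,numpy as np
from workcell import ctrl
def ray(c,uv,P=None):
    P=c["pose"] if P is None else P
    d=np.array([(uv[0]-c["cx"])/c["fx"],-(uv[1]-c["cy"])/c["fy"],-1.]);return P[:3,3],P[:3,:3]@d
def onz(c,uv,z,P=None):
    o,d=ray(c,uv,P);return o+d*(z-o[2])/d[2]
def tri(r1,r2):
    (o1,d1),(o2,d2)=r1,r2
    t=np.linalg.lstsq(np.c_[d1,-d2],o2-o1,rcond=None)[0]
    a,b=o1+d1*t[0],o2+d2*t[1];return (a+b)/2,np.linalg.norm(a-b)
def blobs(im,lo,hi,roi=None,amin=8):
    h=cv2.cvtColor(im,cv2.COLOR_BGR2HSV);m=cv2.inRange(h,np.array(lo),np.array(hi))
    if roi:
        k=np.zeros_like(m);x0,y0,x1,y1=roi;k[y0:y1,x0:x1]=255;m&=k
    n,_,st,ce=cv2.connectedComponentsWithStats(m)
    return sorted([(int(st[i,4]),tuple(int(v) for v in st[i,:4]),tuple(ce[i].round(1))) for i in range(1,n) if st[i,4]>=amin],reverse=True),m
E
python3 - <<'E'
from h import *
roi={"scene":(180,195,360,320),"side":(285,210,460,340)}
for n in roi:
    im=cv2.imread(f"pics/{n}0.png");c=ctrl.get_calibration(n)
    for nm,lo,hi in(("orange",(6,150,90),(16,255,255)),("red",(0,150,80),(4,255,255)),("green",(50,100,60),(85,255,255)),("blue",(100,100,40),(125,255,255))):
        b,m=blobs(im,lo,hi,roi[n],5);print(n,nm,b[:3])
        if nm=="blue":
            p=cv2.convexHull(np.vstack(cv2.findContours(m,0,2)[0]));q=cv2.approxPolyDP(p,6,True)[:,0]
            for u in q:print(u,onz(c,u,.012).round(4))
        if b and nm!="blue":print(onz(c,b[0][2],.05 if nm=="orange" else .031).round(4))
    x0,y0,x1,y1=roi[n];cv2.imwrite(f"pics/{n}c.png",cv2.resize(im[y0:y1,x0:x1],None,fx=4,fy=4,interpolation=2)[:600,:800])
E
```

```text
scene orange [(157, (259, 223, 12, 16), (np.float64(264.6), np.float64(230.4))), (46, (324, 251, 13, 7), (np.float64(329.6), np.float64(254.5)))]
[ 0.5746 -0.1295  0.05  ]
scene red [(15, (271, 226, 4, 4), (np.float64(272.4), np.float64(227.4)))]
[ 0.5449 -0.1304  0.031 ]
scene green [(20, (282, 265, 5, 5), (np.float64(284.0), np.float64(266.9)))]
[ 0.6247 -0.0444  0.031 ]
scene blue [(3483, (190, 207, 162, 105), (np.float64(280.4), np.float64(267.0)))]
[190 255] [ 0.697  -0.2495  0.012 ]
[232 207] [ 0.5297 -0.2606  0.012 ]
[351 253] [0.5006 0.0522 0.012 ]
[315 311] [0.6739 0.0653 0.012 ]
side orange [(158, (366, 262, 11, 16), (np.float64(370.8), np.float64(269.5))), (53, (308, 251, 13, 6), (np.float64(313.9), np.float64(253.0)))]
[ 0.5766 -0.1322  0.05  ]
side red [(15, (359, 281, 5, 4), (np.float64(361.1), np.float64(282.5)))]
[ 0.547  -0.1343  0.031 ]
side green [(12, (359, 244, 5, 3), (np.float64(361.2), np.float64(244.9)))]
[ 0.6263 -0.0463  0.031 ]
side blue [(3377, (293, 221, 156, 114), (np.float64(367.8), np.float64(281.6))), (7, (333, 227, 3, 3), (np.float64(334.1), np.float64(228.3)))]
[448 289] [ 0.6905 -0.2587  0.012 ]
[394 334] [ 0.5146 -0.2711  0.012 ]
[293 254] [0.4989 0.0484 0.012 ]
[346 220] [0.6712 0.0591 0.012 ]
```

View pics/sidec.png

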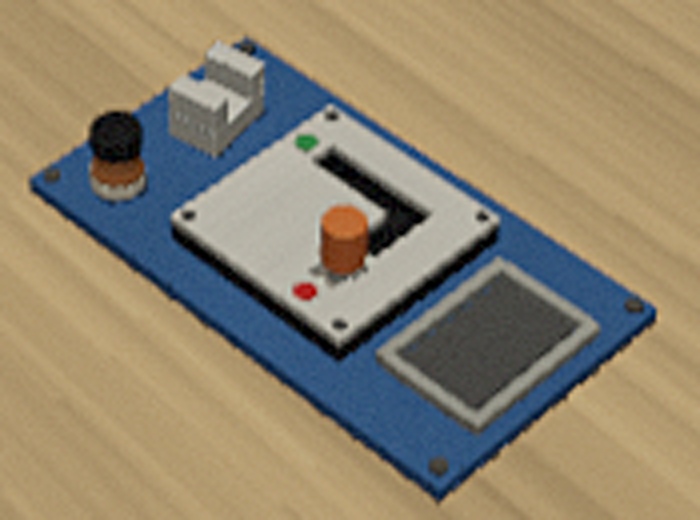

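The side crop shows the knob (345,240 in the crop) near the red dot at the start of leg 1. Leg 1 runs away to the right and leg 2 runs back to the green dot. Fixture yaw is about 4°. Next I move towards a hover pose with the gripper closing.

Call:
{"name": "jog_arm", "arguments": {"increments": [[1, 0.048, 0, -0.039, 0], [1, 0.048, 0, -0.039, 0], [1, 0.048, 0, -0.039, 0], [1, 0.048, 0, -0.039, 0], [1, 0.048, 0, -0.039, 0]], "force": 20}}

```text
time_s: 0.72
eef_pos: [0.3532, 0.2422, 0.4012]
orientation: [-1.576, 0.001, -0.362]
ft_force: [1.0, 0.7, 0.1]
width: -0.0
```

Call:
{"name": "jog_arm", "arguments": {"increments": [[1, 0.048, 0, -0.039, 0], [1, 0.048, 0, -0.039, 0], [1, 0.048, 0, -0.039, 0], [1, 0.048, 0, -0.039, 0], [1, 0.048, 0, -0.039, 0]]}}

```text
time_s: 1.35
eef_pos: [0.5082, -0.0295, 0.4015]
orientation: [-1.575, 0.0, -0.362]
ft_force: [1.1, 0.4, -0.1]
width: -0.0002
```

Call:
{"name": "jog_arm", "arguments": {"increments": [[1, 0, 0.01, 0, -0.15], [1, 0, 0.01, 0, -0.15], [1, 0, 0.01, 0, -0.15], [1, 0, 0, 0, 0], [1, 0, 0, 0, 0]]}}

```text
time_s: 1.98
eef_pos: [0.5097, -0.0347, 0.3681]
orientation: [-1.574, 0.007, 0.089]
ft_force: [-0.7, 0.3, 0.5]
width: 0.0003
```

```bash
cat >>h.py <<'E'
def wpose():
    from scipy.spatial.transform import Rotation as R
    s=ctrl.get_state();T=np.eye(4);T[:3,:3]=R.from_euler("xyz",s["orientation"]).as_matrix();T[:3,3]=s["eef_pos"]
    c=ctrl.get_calibration("wrist");return s,c,T@c["mount"]
E
python3 - <<'E'
from h import *
s,c,P=wpose();im=ctrl.get_image("wrist");cv2.imwrite("pics/w1.png",im);np.save("pics/w1.npy",P)
print(s["eef_pos"],s["orientation"])
for nm,lo,hi in(("orange",(6,150,90),(16,255,255)),("red",(0,150,80),(4,255,255)),("green",(50,100,60),(85,255,255))):
    b,m=blobs(im,lo,hi,None,15);print(nm,b[:3],[onz(c,x[2],.031,P).round(4) for x in b[:3]])
E
```

```text
[ 0.50968053 -0.03465488  0.36814796] [-1.57444828  0.00663604  0.08905257]
orange [(1134, (167, 289, 37, 44), (np.float64(185.0), np.float64(311.6))), (178, (360, 245, 35, 24), (np.float64(374.3), np.float64(251.7)))] [array([ 0.5874, -0.1415,  0.031 ]), array([0.5231, 0.0061, 0.031 ])]
red [(209, (186, 258, 17, 16), (np.float64(193.6), np.float64(265.6)))] [array([ 0.5473, -0.1347,  0.031 ])]
green [] []
```

View pics/w1.png

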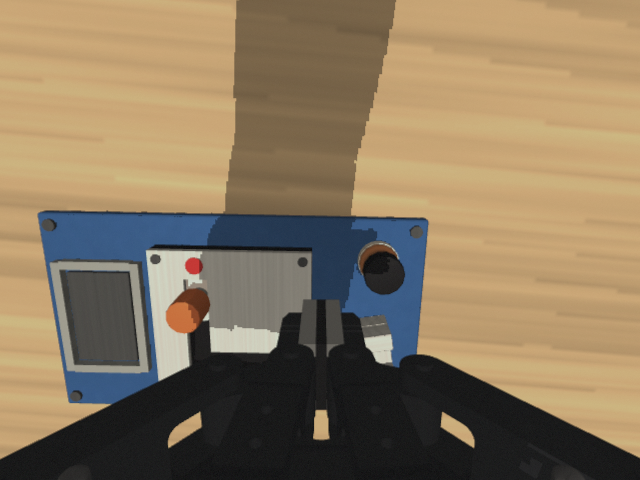

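The wrist view shows the red dot (194,266), the knob (185,312), and the plate's near edge from (39,212) to (428,220). The fingers hide the green dot. I fit the fixture pose from all views.

```bash
python3 - <<'E'
from h import *
c=ctrl.get_calibration("wrist");P=np.load("pics/w1.npy");im=cv2.imread("pics/w1.png")
_,m=blobs(im,(100,100,30),(125,255,255))
# near edge of plate: first blue row per column
cols=[u for u in range(50,420,3)];pts=[]
for u in cols:
    r=np.flatnonzero(m[190:260,u]); 
    if len(r):pts.append(onz(c,(u,190+r[0]),.012,P)[:2])
vx,vy,x0,y0=cv2.fitLine(np.float32(pts),cv2.DIST_HUBER,0,.001,.001).ravel();print("yaw edge",np.arctan2(-vx,vy) if vy>0 else np.arctan2(vx,-vy), "edge pt",x0,y0)
for nm,u in(("ul",(39,212)),("ur",(428,220)),("ll",(70,403))):print(nm,onz(c,u,.012,P).round(4))
# triangulate
S=ctrl.get_calibration("scene");D=ctrl.get_calibration("side")
for nm,a,b,w in(("red",(272.4,227.4),(361.1,282.5),(193.6,265.6)),("green",(284,266.9),(361.2,244.9),None),("knob",(264.6,230.4),(370.8,269.5),(185,311.6))):
    print(nm,tri(ray(S,a),ray(D,b)), w and tri(ray(D,b),ray(c,w,P)),w and tri(ray(S,a),ray(c,w,P)))
# knob top: wrist far-end ellipse
b,mo=blobs(im,(6,150,150),(16,255,255),(150,280,215,340));print(b[:2])
print("top of knob",onz(c,(183,318),.065,P))
# fixture fits
mod=np.array([[-53,-28],[32,53]])/1000
for g in([.6247,-.0444],[.6263,-.0463],[.6255,-.0453]):
  for r in([.5449,-.1304],[.547,-.1343],[.5473,-.1347]):
    w=np.array([r,g]);d=w[1]-w[0];e=mod[1]-mod[0];y=np.arctan2(d[1],d[0])-np.arctan2(e[1],e[0]);print(r,g,"yaw",y.round(4),"len",np.linalg.norm(d).round(4))
E
```

```text
yaw edge 0.070451096 edge pt 0.5076551 -0.10766922
ul [ 0.5195 -0.2659  0.012 ]
ur [0.4976 0.0492 0.012 ]
ll [ 0.6981 -0.2539  0.012 ]
red (array([ 0.54598164, -0.13225152,  0.03041255]), np.float64(0.004250633843079681)) (array([ 0.5469671 , -0.13454712,  0.03136782]), np.float64(0.00042764582243531347)) (array([ 0.54597504, -0.1319681 ,  0.03268272]), np.float64(0.004454488098529507))
green (array([ 0.62556387, -0.045288  ,  0.03094904]), np.float64(0.002532145859878635)) None None
knob (array([ 0.57562559, -0.13077532,  0.04979952]), np.float64(0.0033007600543478416)) (array([ 0.57589399, -0.1339986 ,  0.05286423]), np.float64(0.002180519106945918)) (array([ 0.57611585, -0.13138889,  0.05256149]), np.float64(0.005969052340723378))
[(687, (167, 302, 30, 31), (np.float64(180.5), np.float64(317.6)))]
top of knob [ 0.57654451 -0.13186478  0.065     ]
[0.5449, -0.1304] [0.6247, -0.0444] yaw 0.0615 len 0.1173
[0.547, -0.1343] [0.6247, -0.0444] yaw 0.0968 len 0.1188
[0.5473, -0.1347] [0.6247, -0.0444] yaw 0.1009 len 0.1189
[0.5449, -0.1304] [0.6263, -0.0463] yaw 0.0404 len 0.117
[0.547, -0.1343] [0.6263, -0.0463] yaw 0.076 len 0.1185
[0.5473, -0.1347] [0.6263, -0.0463] yaw 0.0802 len 0.1186
[0.5449, -0.1304] [0.6255, -0.0453] yaw 0.0512 len 0.1172
[0.547, -0.1343] [0.6255, -0.0453] yaw 0.0867 len 0.1187
[0.5473, -0.1347] [0.6255, -0.0453] yaw 0.0908 len 0.1188
```

Call:
{"name": "jog_arm", "arguments": {"increments": [[1, 0.006, 0, -0.035, 0.018], [1, 0.006, 0, -0.035, 0], [1, 0.006, 0, -0.032, 0], [1, 0, 0.04, 0, 0], [1, 0, 0.03, 0, 0]]}}

```text
time_s: 2.65
eef_pos: [0.537, -0.1379, 0.3018]
orientation: [-1.577, -0.002, 0.062]
ft_force: [0.3, 0.1, -0.2]
width: -0.0002
```

```bash
cat >>h.py <<'E'
O=np.array([.5979,-.1029]);Y=.07
def tip():
    from scipy.spatial.transform import Rotation as R
    s=ctrl.get_state();M=R.from_euler("xyz",s["orientation"]).as_matrix();t=s["eef_pos"]+.173*M[:,1]
    c,n=np.cos(Y),np.sin(Y);f=np.array([[c,n],[-n,c]])@(t[:2]-O)
    F=np.array([[c,n],[-n,c]])@s["ft_force"][:2]
    print("t",round(s["time_s"],2),"tip fix mm",(f*1000).round(2),"z",(t[2]*1000).round(1),"ori",s["orientation"].round(4),"F fix",F.round(2),s["ft_force"][2].round(2));return f
E
python3 -c "
from h import *
tip()"
```

```text
t 2.65 tip fix mm [-62.92 -31.73] z 128.8 ori [-1.577  -0.0017  0.062 ] F fix [0.3  0.11] -0.24
```

Knob top is at 65 mm. I go down to about 42 mm behind the knob, correcting y by +3.5 mm.

Call:
{"name": "jog_arm", "arguments": {"increments": [[1, 0, 0.03, 0.0035, -0.008], [1, 0, 0.03, 0, 0], [1, 0, 0.02, 0, 0], [1, 0, 0.004, 0, 0], [1, 0, 0, 0, 0]]}}

```text
time_s: 3.28
eef_pos: [0.537, -0.1345, 0.2157]
orientation: [-1.577, -0.002, 0.062]
ft_force: [0.5, 0.3, -0.1]
width: 0.0002
```

```bash
python3 -c "
from h import *
tip()
for n in('scene','side'): cv2.imwrite(f'pics/{n}1.png',ctrl.get_image(n))
a=cv2.imread('pics/scene1.png')[195:320,190:350];b=cv2.imread('pics/side1.png')[205:330,300:460]
cv2.imwrite('pics/c1.png',cv2.resize(np.hstack([a,b]),(800,312),interpolation=2))"
```

```text
t 3.27 tip fix mm [-62.62 -28.35] z 42.7 ori [-1.5769 -0.0017  0.0616] F fix [0.52 0.24] -0.15
```

View pics/c1.png

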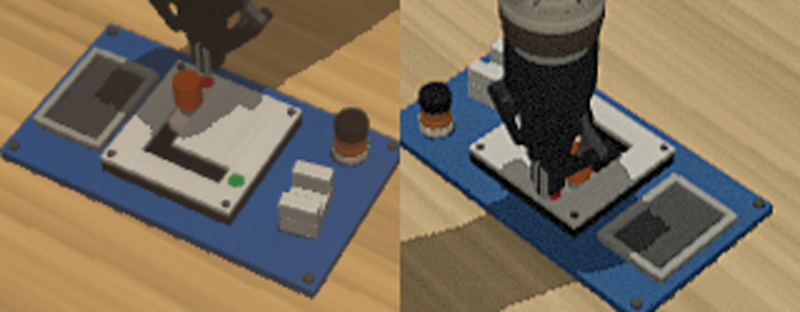

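Both crops show the closed fingertips just above the cover, on the red-dot side of the knob and in line with it. I start the gentle push along +x.

Call:
{"name": "jog_arm", "arguments": {"increments": [[1, 0.007, 0, 0, 0], [1, 0.005, 0, 0, 0], [1, 0.005, 0, 0, 0], [1, 0.005, 0, 0, 0], [1, 0.005, 0, 0, 0]]}}

```text
time_s: 4.0
eef_pos: [0.5665, -0.1329, 0.2181]
orientation: [-1.578, -0.005, 0.061]
ft_force: [-0.2, -0.5, 0.4]
width: -0.0004
```

```bash
python3 -c "
from h import *
tip()"
```

```text
t 4.0 tip fix mm [-32.62 -29.01] z 45.1 ori [-1.578  -0.0049  0.0615] F fix [-0.25 -0.46] 0.4
```

Call:
{"name": "jog_arm", "arguments": {"increments": [[1, 0.005, 0, 0, 0], [1, 0.005, 0, 0, 0], [1, 0.005, 0, 0, 0], [1, 0.005, 0, 0, 0], [1, 0.005, 0, 0, 0]]}}

```text
time_s: 4.62
eef_pos: [0.5932, -0.1313, 0.2182]
orientation: [-1.578, -0.005, 0.062]
ft_force: [-0.9, -0.2, 0.5]
width: 0.0002
```

```bash
python3 -c "
from h import *
tip()
im=ctrl.get_image('scene');b,_=blobs(im,(6,150,90),(16,255,255),(180,195,360,320));print(b[:2],onz(ctrl.get_calibration('scene'),b[0][2],.05))"
```

```text
t 4.62 tip fix mm [ -5.88 -29.22] z 45.2 ori [-1.578  -0.0047  0.0615] F fix [-0.95 -0.15] 0.52
[(164, (249, 235, 12, 17), (np.float64(254.3), np.float64(243.2))), (53, (324, 251, 13, 7), (np.float64(329.8), np.float64(254.3)))] [ 0.61684254 -0.12699161  0.05      ]
```

Knob at x≈18 mm; the camera and the finger position agree. 14 mm to the corner.

Call:
{"name": "jog_arm", "arguments": {"increments": [[1, 0.005, 0, 0.0008, 0], [1, 0.004, 0, 0, 0], [1, 0.002, 0, 0, 0], [1, 0.001, 0, 0, 0], [1, 0, 0, 0, 0]]}}

```text
time_s: 5.3
eef_pos: [0.6064, -0.1295, 0.2181]
orientation: [-1.578, -0.005, 0.062]
ft_force: [0.1, 0.0, 1.0]
width: -0.0001
```

```bash
cat >>h.py <<'E'
def knob():
    for n,r in(("scene",(180,195,360,320)),("side",(320,200,460,320))):
        im=ctrl.get_image(n);b,_=blobs(im,(6,150,90),(16,255,255),r)
        for x in b[:2]:print(n,x, onz(ctrl.get_calibration(n),x[2],.05).round(4))
E
python3 -c "
from h import *
tip();knob()"
```

```text
t 5.3 tip fix mm [  7.5  -28.43] z 45.1 ori [-1.578  -0.005   0.0617] F fix [ 0.08 -0.  ] 1.04
scene (164, (245, 240, 13, 17), (np.float64(251.2), np.float64(247.5))) [ 0.6303 -0.1255  0.05  ]
scene (54, (324, 251, 13, 7), (np.float64(329.7), np.float64(254.2))) [0.5555 0.0284 0.05  ]
side (41, (386, 257, 8, 8), (np.float64(390.2), np.float64(260.9))) [ 0.6269 -0.1405  0.05  ]
```

Call:
{"name": "jog_arm", "arguments": {"increments": [[1, 0.001, 0, 0, 0], [1, 0, 0, 0, 0], [1, 0, 0, 0, 0], [1, 0, 0, 0, 0], [1, 0, 0, 0, 0]]}}

```text
time_s: 6.02
eef_pos: [0.6073, -0.1295, 0.2182]
orientation: [-1.578, -0.005, 0.062]
ft_force: [0.1, 0.4, -0.8]
width: 0.0002
```

```bash
python3 -c "
from h import *
tip()"
```

```text
t 6.03 tip fix mm [  8.42 -28.5 ] z 45.2 ori [-1.578  -0.0051  0.0615] F fix [0.12 0.39] -0.79
```

Call:
{"name": "jog_arm", "arguments": {"increments": [[1, 0.001, 0, 0, 0], [1, 0, 0, 0, 0], [1, 0, 0, 0, 0], [1, 0, 0, 0, 0], [1, 0, 0, 0, 0]]}}

```text
time_s: 6.65
eef_pos: [0.6079, -0.1295, 0.2182]
orientation: [-1.578, -0.004, 0.061]
ft_force: [-2.1, 0.8, 1.3]
width: 0.0001
```

```bash
python3 -c "
from h import *
tip()"
```

```text
t 6.65 tip fix mm [  8.77 -28.49] z 45.2 ori [-1.578  -0.0038  0.0613] F fix [-2.02  0.94] 1.31
```

At the stop: about 2 N and the advance has ceased, so the knob is at the corner. I back off and go round to its −y side.

Call:
{"name": "jog_arm", "arguments": {"increments": [[1, -0.015, 0, 0, 0], [1, -0.02, 0, 0, -0.009], [1, 0, 0, -0.025, 0], [1, 0, 0, -0.025, 0], [1, 0, 0, 0, 0]]}}

```text
time_s: 7.28
eef_pos: [0.5767, -0.1823, 0.2187]
orientation: [-1.578, -0.008, 0.072]
ft_force: [0.1, 0.1, 0.7]
width: 0.0001
```

```bash
python3 -c "
from h import *
tip();knob()"
```

```text
t 7.28 tip fix mm [-25.39 -79.03] z 45.7 ori [-1.5784 -0.0075  0.072 ] F fix [0.15 0.11] 0.71
scene (169, (245, 240, 12, 17), (np.float64(250.9), np.float64(247.9))) [ 0.6315 -0.1254  0.05  ]
scene (54, (324, 251, 13, 7), (np.float64(329.7), np.float64(254.2))) [0.5555 0.0284 0.05  ]
```

Call:
{"name": "jog_arm", "arguments": {"increments": [[1, 0.02, 0, 0, 0], [1, 0.02, 0, 0, 0], [1, 0.016, 0, 0, 0], [1, 0, 0, 0, 0], [1, 0, 0.002, 0, 0]]}}

```text
time_s: 8.0
eef_pos: [0.634, -0.1728, 0.217]
orientation: [-1.577, -0.007, 0.077]
ft_force: [-0.9, -0.9, 0.1]
width: 0.0003
```

```bash
python3 -c "
from h import *
tip();knob()
s,c,P=wpose();im=ctrl.get_image('wrist');cv2.imwrite('pics/w2.png',im);np.save('pics/w2.npy',P)"
```

```text
t 8.0 tip fix mm [ 32.34 -73.29] z 44.0 ori [-1.577  -0.0072  0.0767] F fix [-1.   -0.81] 0.14
scene (170, (245, 240, 12, 17), (np.float64(250.9), np.float64(247.9))) [ 0.6315 -0.1254  0.05  ]
scene (54, (324, 251, 13, 7), (np.float64(329.7), np.float64(254.2))) [0.5555 0.0284 0.05  ]
side (147, (383, 249, 11, 16), (np.float64(388.1), np.float64(256.9))) [ 0.6321 -0.1284  0.05  ]
```

View pics/w2.png

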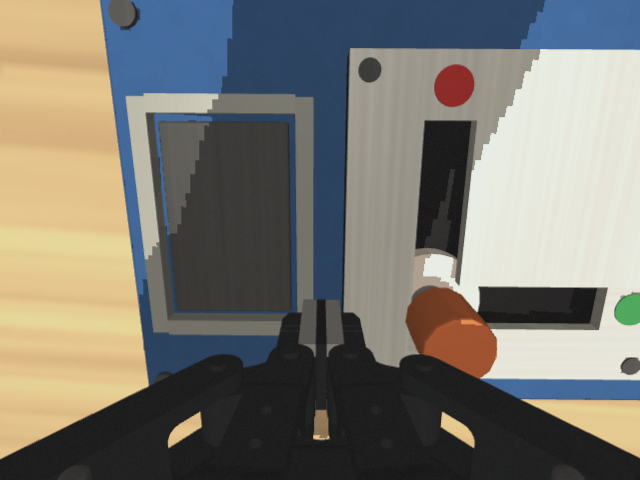

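The wrist view shows the knob at the corner (452,335). Leg 2 runs right to its end at about (603,308) beside the green dot, and the fingers are on its −y side. I check the frame with these close marks.

```bash
python3 -c "
from h import *
c=ctrl.get_calibration('wrist');P=np.load('pics/w2.npy');im=cv2.imread('pics/w2.png')
k,n=np.cos(Y),np.sin(Y)
def fx(u,z=.031):
    p=onz(c,u,z,P);return (np.array([[k,n],[-n,k]])@(p[:2]-O)*1000).round(1)
b,_=blobs(im,(0,150,60),(4,255,255),(420,50,490,120));print('red',b[0],fx(b[0][2]),'expect -53,-28')
for nm,u,e in(('leg1 start L',(425,121),'-41.5?,-37.5'),('R',(476,121),'-41.5,-18.5'),('end near',(607,288),'22.5,41.5'),('end far',(600,328),'41.5,41.5'),('housing corner',(349,49),'-65,-65')):print(nm,fx(u),e)
"
```

```text
red (1271, (435, 65, 39, 42), (np.float64(453.9), np.float64(85.3))) [-52.9 -28.4] expect -53,-28
leg1 start L [-40.8 -37.6] -41.5?,-37.5
R [-40.9 -19.3] -41.5,-18.5
end near [22.9 40.6] 22.5,41.5
end far [40.6 41.3] 41.5,41.5
housing corner [-64.3 -65.7] -65,-65
```

Call:
{"name": "jog_arm", "arguments": {"increments": [[1, 0, 0, 0.006, 0.006], [1, 0.001, 0, 0.005, 0], [1, 0, 0, 0.005, 0], [1, 0, 0, 0.005, 0], [1, 0, 0, 0.005, 0]]}}

```text
time_s: 8.78
eef_pos: [0.6322, -0.1458, 0.2173]
orientation: [-1.577, -0.007, 0.069]
ft_force: [-0.3, -0.6, 0.3]
width: -0.0002
```

```bash
python3 -c "
from h import *
tip();knob()"
```

```text
t 8.78 tip fix mm [ 32.49 -46.29] z 44.3 ori [-1.5772 -0.0075  0.0688] F fix [-0.29 -0.57] 0.32
scene (168, (248, 241, 12, 17), (np.float64(253.6), np.float64(249.0))) [ 0.6309 -0.1186  0.05  ]
scene (54, (324, 251, 13, 7), (np.float64(329.7), np.float64(254.2))) [0.5555 0.0284 0.05  ]
side (113, (380, 247, 9, 16), (np.float64(384.0), np.float64(255.1))) [ 0.6291 -0.1184  0.05  ]
```

The frame holds to under 1 mm and the knob is moving in leg 2. The push continues.

Call:
{"name": "jog_arm", "arguments": {"increments": [[1, 0, 0, 0.005, 0], [1, 0, 0, 0.005, 0], [1, 0, 0, 0.005, 0], [1, 0, 0, 0.005, 0], [1, 0, 0, 0.005, 0]]}}

```text
time_s: 9.5
eef_pos: [0.6304, -0.1194, 0.2172]
orientation: [-1.577, -0.008, 0.069]
ft_force: [1.3, -0.8, 0.6]
width: -0.0001
```

```bash
python3 -c "
from h import *
tip();knob()"
```

```text
t 9.5 tip fix mm [ 32.6  -19.84] z 44.2 ori [-1.5773 -0.0076  0.0687] F fix [ 1.27 -0.91] 0.64
scene (166, (258, 246, 12, 17), (np.float64(264.1), np.float64(253.8))) [ 0.6297 -0.0917  0.05  ]
scene (54, (324, 251, 13, 7), (np.float64(329.7), np.float64(254.2))) [0.5555 0.0284 0.05  ]
side (108, (371, 241, 9, 16), (np.float64(375.4), np.float64(249.2))) [ 0.6275 -0.0921  0.05  ]
```

Call:
{"name": "jog_arm", "arguments": {"increments": [[1, 0, 0, 0.005, 0], [1, 0, 0, 0.005, 0], [1, 0, 0, 0.004, 0], [1, 0, 0, 0.002, 0], [1, 0, 0, 0, 0]]}}

```text
time_s: 10.22
eef_pos: [0.6293, -0.1021, 0.2171]
orientation: [-1.577, -0.008, 0.069]
ft_force: [0.7, 0.1, 0.3]
width: -0.0004
```

```bash
python3 -c "
from h import *
tip();knob()
s,c,P=wpose();im=ctrl.get_image('wrist');cv2.imwrite('pics/w3.png',im);np.save('pics/w3.npy',P)"
```

```text
t 10.22 tip fix mm [32.66 -2.45] z 44.1 ori [-1.5772 -0.0077  0.0694] F fix [0.7  0.02] 0.3
scene (166, (266, 249, 12, 17), (np.float64(271.2), np.float64(256.9))) [ 0.6285 -0.0739  0.05  ]
scene (53, (324, 251, 13, 7), (np.float64(329.8), np.float64(254.3))) [0.5556 0.0287 0.05  ]
side (109, (366, 238, 9, 16), (np.float64(369.9), np.float64(245.7))) [ 0.6258 -0.0757  0.05  ]
```

View pics/w3.png

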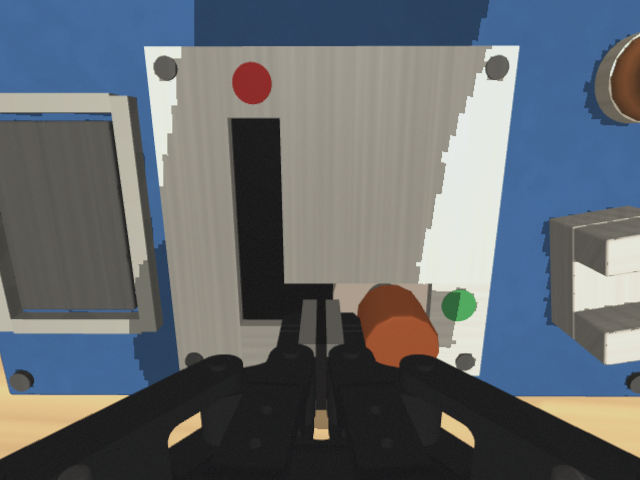

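The wrist view shows the knob at (398,320), with the foot still about 9 mm short of the end, in line with the green dot (459,305). The last stretch goes slowly.

Call:
{"name": "jog_arm", "arguments": {"increments": [[1, 0, 0, 0.004, 0], [1, 0, 0, 0.002, 0], [1, 0, 0, 0.001, 0], [1, 0, 0, 0, 0], [1, 0, 0, 0, 0]]}}

```text
time_s: 11.0
eef_pos: [0.6287, -0.095, 0.217]
orientation: [-1.577, -0.008, 0.069]
ft_force: [-0.5, -0.6, 1.5]
width: 0.0003
```

```bash
python3 -c "
from h import *
tip();knob()"
```

```text
t 11.0 tip fix mm [32.63  4.59] z 44.0 ori [-1.5773 -0.0076  0.0688] F fix [-0.51 -0.53] 1.5
scene (167, (268, 250, 12, 17), (np.float64(274.0), np.float64(258.0))) [ 0.6278 -0.0671  0.05  ]
scene (54, (324, 251, 13, 7), (np.float64(329.7), np.float64(254.2))) [0.5555 0.0284 0.05  ]
side (107, (364, 236, 8, 16), (np.float64(367.6), np.float64(244.1))) [ 0.6254 -0.0684  0.05  ]
```

Call:
{"name": "jog_arm", "arguments": {"increments": [[1, 0, 0, 0.001, 0], [1, 0, 0, 0, 0], [1, 0, 0, 0, 0], [1, 0, 0, 0, 0], [1, 0, 0, 0, 0]]}}

```text
time_s: 11.72
eef_pos: [0.6287, -0.094, 0.217]
orientation: [-1.577, -0.008, 0.069]
ft_force: [-0.2, -0.1, -0.5]
width: 0.0001
```

```bash
python3 -c "
from h import *
tip();knob()"
```

```text
t 11.72 tip fix mm [32.62  5.58] z 44.0 ori [-1.5772 -0.0076  0.0687] F fix [-0.21 -0.09] -0.55
scene (168, (269, 250, 12, 17), (np.float64(274.4), np.float64(258.2))) [ 0.6278 -0.0661  0.05  ]
scene (53, (324, 251, 13, 7), (np.float64(329.8), np.float64(254.3))) [0.5556 0.0287 0.05  ]
side (106, (364, 236, 8, 16), (np.float64(367.3), np.float64(243.9))) [ 0.6253 -0.0675  0.05  ]
```

Still moving freely, so I continue in 1 mm steps until I feel the stop.

Call:
{"name": "jog_arm", "arguments": {"increments": [[1, 0, 0, 0.001, 0], [1, 0, 0, 0, 0], [1, 0, 0, 0, 0], [1, 0, 0, 0, 0], [1, 0, 0, 0, 0]]}}

```text
time_s: 12.45
eef_pos: [0.6286, -0.093, 0.217]
orientation: [-1.577, -0.008, 0.069]
ft_force: [-0.5, -1.1, 0.1]
width: 0.0002
```

```bash
python3 -c "
from h import *
tip();knob()"
```

```text
t 12.45 tip fix mm [32.61  6.64] z 44.0 ori [-1.5772 -0.0076  0.0686] F fix [-0.61 -1.06] 0.07
scene (166, (269, 250, 12, 17), (np.float64(274.9), np.float64(258.3))) [ 0.6274 -0.065   0.05  ]
scene (54, (324, 251, 13, 7), (np.float64(329.7), np.float64(254.2))) [0.5555 0.0284 0.05  ]
side (108, (363, 236, 9, 16), (np.float64(367.0), np.float64(243.7))) [ 0.6253 -0.0665  0.05  ]
```

Call:
{"name": "jog_arm", "arguments": {"increments": [[1, 0, 0, 0.001, 0], [1, 0, 0, 0, 0], [1, 0, 0, 0, 0], [1, 0, 0, 0, 0], [1, 0, 0, 0, 0]]}}

```text
time_s: 13.18
eef_pos: [0.6285, -0.092, 0.217]
orientation: [-1.577, -0.008, 0.069]
ft_force: [-0.1, 0.1, 0.6]
width: -0.0
```

```bash
python3 -c "
from h import *
tip();knob()"
```

```text
t 13.18 tip fix mm [32.64  7.58] z 44.0 ori [-1.5774 -0.0077  0.0685] F fix [-0.06  0.1 ] 0.62
scene (163, (270, 250, 12, 17), (np.float64(275.3), np.float64(258.5))) [ 0.6274 -0.064   0.05  ]
scene (53, (324, 251, 13, 7), (np.float64(329.8), np.float64(254.3))) [0.5556 0.0287 0.05  ]
side (108, (363, 236, 8, 16), (np.float64(366.6), np.float64(243.4))) [ 0.6252 -0.0652  0.05  ]
```

Call:
{"name": "jog_arm", "arguments": {"increments": [[1, 0, 0, 0.001, 0], [1, 0, 0, 0, 0], [1, 0, 0, 0, 0], [1, 0, 0, 0, 0], [1, 0, 0, 0, 0]]}}

```text
time_s: 13.9
eef_pos: [0.6285, -0.0913, 0.2173]
orientation: [-1.579, -0.008, 0.068]
ft_force: [-0.1, -1.0, 1.2]
width: -0.0002
```

```bash
python3 -c "
from h import *
tip();knob()"
```

```text
t 13.9 tip fix mm [32.69  8.05] z 44.3 ori [-1.5785 -0.008   0.0681] F fix [-0.13 -1.01] 1.18
scene (166, (270, 250, 12, 18), (np.float64(275.4), np.float64(258.6))) [ 0.6275 -0.0636  0.05  ]
scene (53, (324, 251, 13, 7), (np.float64(329.8), np.float64(254.3))) [0.5556 0.0287 0.05  ]
side (105, (363, 236, 9, 15), (np.float64(366.5), np.float64(243.3))) [ 0.6253 -0.0648  0.05  ]
```

The advance fell short and the tool tilted slightly, the same sign as at the corner, so this is the end stop. I retreat straight back, rise, then look.

Call:
{"name": "jog_arm", "arguments": {"increments": [[1, 0, 0, -0.01, 0], [1, 0, 0, -0.02, 0], [1, 0, 0, -0.03, 0], [1, 0, -0.03, -0.02, 0], [1, 0, -0.05, 0, 0]]}}

```text
time_s: 14.62
eef_pos: [0.6325, -0.1768, 0.2942]
orientation: [-1.575, 0.0, 0.068]
ft_force: [1.0, 0.5, 0.4]
width: -0.0001
```

Call:
{"name": "jog_arm", "arguments": {"increments": [[1, -0.04, -0.03, 0, 0], [1, -0.05, 0, 0, 0], [1, 0, 0, 0, 0], [1, 0, 0, 0, 0], [1, 0, 0, 0, 0]]}}

```text
time_s: 15.25
eef_pos: [0.5413, -0.1885, 0.3286]
orientation: [-1.577, -0.006, 0.064]
ft_force: [-0.1, 0.5, 0.7]
width: 0.0004
```

```bash
python3 -c "
from h import *
tip();knob()
s,c,P=wpose();im=ctrl.get_image('wrist');cv2.imwrite('pics/w4.png',im);np.save('pics/w4.npy',P)
a=ctrl.get_image('scene')[195:320,190:350];b=ctrl.get_image('side')[205:330,290:450]
cv2.imwrite('pics/c4.png',np.vstack([cv2.resize(np.hstack([a,b]),(640,250),interpolation=2),cv2.resize(im,(460,345)) if 0 else cv2.copyMakeBorder(cv2.resize(im,(460,345)),0,0,0,180,0)]))"
```

```text
t 15.25 tip fix mm [-61.45 -82.45] z 155.6 ori [-1.5766 -0.006   0.0644] F fix [-0.05  0.55] 0.71
scene (160, (270, 251, 11, 16), (np.float64(275.2), np.float64(258.4))) [ 0.6273 -0.0643  0.05  ]
scene (54, (324, 251, 13, 7), (np.float64(329.7), np.float64(254.2))) [0.5555 0.0284 0.05  ]
side (135, (363, 235, 10, 17), (np.float64(367.6), np.float64(243.2))) [ 0.6274 -0.0662  0.05  ]
```

View pics/c4.png

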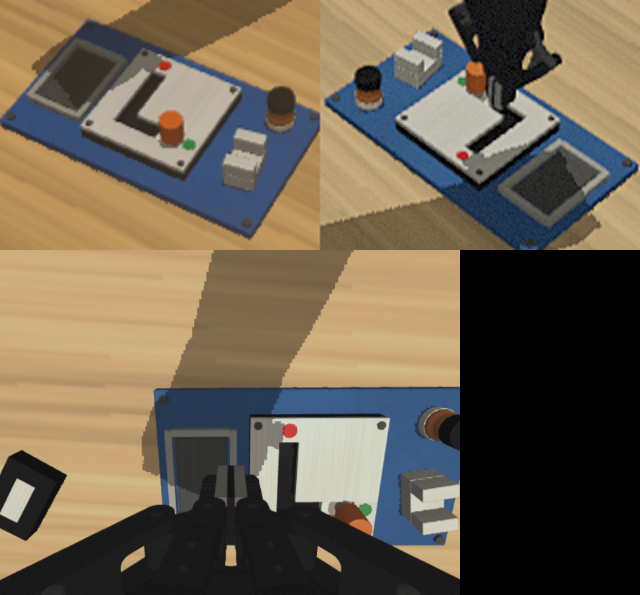

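```bash
python3 -c "
from workcell import ctrl
print(ctrl.hand_in())"
```

```text
the job is handed in; nothing more can be done
None
```

I pushed the shifter knob with the outside of the closed fingers along leg 1 to the corner. I then went round to its −y side and pushed it along leg 2 to the end by the green dot. The fingers backed off and rose clear, and I handed the job in at about 15.4 s of the 38 s allowed.

**Corner and end:** At both, the fingertip stopped short of its last 1 mm step and the tool tilted slightly. The force read about 2 N at the corner and 1 N at the end. The end force is within the sensor noise, so the short step and tilt are the better evidence there. No reading along the way passed about 2.5 N.

**Final position:** The last pictures show the knob upright in the slot's end beside the green dot. Its axis is at about y = 33 mm in the fixture's frame, between the target of 32 mm and the stop at 33.5 mm. The side camera alone read about 2.5 mm past the target, which fits once its bias of about 1.3 mm is taken off.

**Disagreements:** The scene and side cameras differed by 2–4 mm. The side and wrist cameras agreed to about 1 mm on the fixture, so I used those two for its position.

**Other things:** The blank, clamp block and jar look unmoved in the last pictures, and the fingers never came near them. I did not check the mug, can and screwdriver again at the end, but the arm stayed well clear of them.

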